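# Clear the door stopper out of the lint roller's stand, then put the roller away

## Task

Somebody left the chrome door stopper in the lint roller's pink stand. Take it out and stand it upright wholly on the round white coaster, then stand the lint roller, handle up, in the pink stand, down on its floor. Set both down rather than dropping them, and let go.

Things in the scene. Friction and masses are not known exactly. Their poses are not given: they have to be found in the camera images.
- stopper: Chrome door stopper: an upright solid metal cylinder 40 mm in diameter and about 68 mm tall (straight sides to 62 mm, then a low rounded cap), with a black rubber band near its foot; about 0.35 kg. It starts standing in the well of the pink stand, up to about 10 mm off its centre. Origin: centre of its underside; z is its axis, pointing up. (A low black rubber stopper elsewhere on the shelf is not meant.)
- roller: Lint roller standing upright on the shelf on its roller end, handle up: white paper drum 56 mm in diameter and 105 mm tall with blue end rings, a thin 18 mm neck from 105 to 120 mm, then a straight round blue handle 28 mm in diameter from 120 to 205 mm above the underside; about 0.15 kg. Origin: centre of its underside; z is its axis, pointing up.
- base: Pink silicone lint roller stand, stuck to the shelf: a round shallow cup 104 mm in diameter at the foot, 22 mm high, open at the top; its round well is at least 76 mm in diameter, its floor 6 mm above the underside (wall about 8 mm thick). Origin: centre of its underside, on the shelf top. (An empty teal stand of the same shape is not meant.)
- coaster: Round white ceramic coaster with a small pale blue-grey spot (44 mm) in the middle, 130 mm in diameter, flat, 5 mm thick, fixed to the shelf. Origin: centre of its underside, on the shelf top.
There are look-alikes about, which are no part of the job. What is shaped like the roller but turquoise is not meant.

How it is judged:
On the way:
1. the chrome door stopper stands upright, wholly on the white coaster, let go (horizontal distance between stopper and coaster below 0.048 m and z of stopper in the frame of coaster between 0.002 and 0.009 m and angle between stopper's own z axis and vertical below 0.15 rad and linear speed of stopper below 0.03 m/s and contact force between the fingers and stopper below 0.1 N), for 0.2 s.
At the end, for the whole second after the job is handed in: Chrome stopper upright (8 deg), still, released, its centre within 48 mm of the coaster's centre and standing on it; lint roller handle up (6 deg), still, released, on the floor of the pink stand's well (underside under 11 mm above the stand's, axes within 14 mm) (all of step 1 and horizontal distance between roller and base below 0.014 m and z of roller in the frame of base below 0.011 m and angle between roller's own z axis and vertical below 0.12 rad and linear speed of roller below 0.03 m/s and contact force between the fingers and roller below 0.1 N); the robot touches nothing.
It fails at once if the stopper is let go in the air, more than 30 mm above the shelf (height (world z) of stopper above 0.03 m and contact force between the fingers and stopper below 0.1 N).
It fails at once if the lint roller is let go in the air, more than 30 mm above the shelf (height (world z) of roller above 0.03 m and contact force between the fingers and roller below 0.1 N).
It also fails if it takes over 64 s, if anything falls off the work surface, if the arm or the gripper's body presses on something with over 40 N, if the wrist force passes 120 N, or if a joint passes its speed limit or range.

## Robot

A 7-joint arm with a two-finger parallel gripper is mounted at the origin on the work surface. World frame = base frame: x ahead of the robot, y to its left, z up, the work surface at z = 0. Lengths are in m, angles in rad, forces in N, time in s.
With the tool pointing down it reaches from about 0.4 to 0.9 m from the base axis. Payload 5.5 kg.
Tool frame: the origin (TCP) lies at the centre of the arm's flange, where the gripper is bolted on; the fingertips stand 173 mm ahead of it and the grasp point (between the pads) lies 155 mm ahead of it; z points along the fingers, y is the line along which they close (so a half turn about z gives the same grasp; the last joint's range is limited). The gripper opens to 85 mm and grips with 20 to 120 N. Pads are 22 mm wide; open, the fingers measure 114 mm over their backs; the gripper's body (76 mm by 85 mm) begins 54 mm behind the grasp point. The pads swing forward as they close: fully open they stand 13 mm farther back than shut.
Start: joints at [1.457, 0.501, -0.427, 1.55, 0.221, 1.138, -0.21], TCP at [0.239, -0.604, 0.405] pointing down, gripper open.
Joint ranges: [-2.88, 2.88], [-0.31, 2.03], [-1.54, 1.56], [0.2, 2.42], [-1.41, 4.55], [0.19, 2.02], [-2.57, 2.57]. Speed limits (rad/s): [2.57, 2.57, 3.14, 3.14, 3.14, 3.14, 3.14].

## Interface

Orientations are given as a rotation vector (axis times angle).
In Python, from station import state, grab_frame, close_job gives the robot as it stands.
- The arm moves only by the shell command python3 -m creep 'ROWS' [FORCE]. ROWS is a JSON object of lists of equal length, an entry for each row: "linear": the shift along the tool's x, y, z in m, a list of three; "twist": the turn about the tool's z in degrees; "fingers": the opening, from 0 (shut) to 1 (fully open). In form: {"linear": [[dx, dy, dz], ...], "twist": [twist, ...], "fingers": [fingers, ...]}. A call has 1 to 10 rows; each row is the pose to reach, as a shift and turn from the pose commanded when the call began, along the tool's axes at that moment; what a row does not reach only later rows make up. A row lasts 1/8 s, in which the tool goes at most 62.5 mm and 10.7 degrees, less where a joint would pass 70% of its speed; a pose out of reach is approached as far as the arm can. A call with a gripper value outside its range is refused whole. The fingers move at their own pace and stop on an object; FORCE is the grip in N (left out, the last holds). Time passes only in rows, so rows that repeat a pose let the fingers close. It gives the time, the measured TCP pose, the force, the opening and the grip force at its end, in the units of the state.
- state(): the state, without advancing time (a new reading comes with each control period).
- grab_frame(name): name is "scene" or "top" or "wrist"; returns a dict with "frame" (384x512x3 uint8, red, green, blue), "intrinsics" (3x3 intrinsics, pixels), "k1" (the pictures are not rectified: a ray, as slopes to the right and down, at radius r is drawn at 1 + k1 r^2 times it, then the intrinsics apply), "rvec" (rotation vector, rad) and "tvec" (3), from world to camera coordinates, as OpenCV has them. Camera axes: x right, y down, z forward; pixel columns grow to the right and rows downward; lengths in m; the calibration is good to about 2 mm. A picture is of the moment at which its call begins. There is no depth.
- close_job(): hands the job in; it is judged then, once.
The state is a dict: "t": time; "q": joint angles; "joint_vel": joint speeds; "tau": joint torques, N m; "position": TCP position; "eef_rot": TCP orientation; "force": force on the tool from outside, world axes, zero at the start; "wrist_torque": the same for the moment, N m; "width": finger opening in m; "grasp_force": force on a finger pad.
Only numpy, scipy, OpenCV 4.12 (cv2) and the standard library are available. Lean on these libraries where they do the work, as an engineer would, in place of code of your own. Each camera call takes 0.05 s, during which the arm holds its last target. There are 200 camera calls.

## Working session

There is one attempt and no reset: what is moved stays moved. The work goes in short steps, Python scripts to look and compute and a shell command to move; the robot and the scene stay as the last step left them, time stands still between calls to the robot, and variables do not carry over. Pictures are saved under pics/ and viewed, at most 10 in all, crops included, and the job is handed in when it is done.

```bash
mkdir -p pics
cat > h.py <<'E'
import numpy as np, cv2
from station import state, grab_frame, close_job
def grab(n, fn=None):
    f=grab_frame(n)
    if fn: cv2.imwrite('pics/'+fn, f['frame'][:,:,::-1])
    return f
def ray(f,u,v):
    K=np.array(f['intrinsics']);k=f['k1']
    d=np.array([(u-K[0,2])/K[0,0],(v-K[1,2])/K[1,1]]);s=d.copy()
    for _ in range(30): s=d/(1+k*(s@s))
    R=cv2.Rodrigues(np.array(f['rvec'],float))[0];t=np.array(f['tvec'],float).ravel()
    return -R.T@t, R.T@np.r_[s,1]
def onplane(f,u,v,z):
    c,d=ray(f,u,v); return c+d*(z-c[2])/d[2]
def proj(f,p):
    R=cv2.Rodrigues(np.array(f['rvec'],float))[0];t=np.array(f['tvec'],float).ravel()
    q=R@np.array(p)+t;s=q[:2]/q[2];s=s*(1+f['k1']*(s@s));K=np.array(f['intrinsics'])
    return K[:2,:2]@s+K[:2,2]
E
python3 - <<'E'
from h import *
for n in ['scene','top','wrist']:
    f=grab(n,n+'0.png'); R=cv2.Rodrigues(np.array(f['rvec'],float))[0]; print(n,-R.T@np.array(f['tvec']).ravel(),R[2],f['k1'],f['intrinsics'][0][0])
s=state();print(s)
a=[cv2.imread('pics/%s0.png'%n) for n in ['scene','top']]
cv2.imwrite('pics/two.png',cv2.resize(np.vstack(a),None,fx=.78,fy=.78))
E
```

```text
scene [ 0.97637344 -0.28706961  0.87096598] [-0.45969959  0.2975062  -0.83675943] -0.05431195699930012 389.58088135898464
top [0.39443437 0.01215305 0.84519757] [ 1.86895280e-01  5.41126561e-04 -9.82379693e-01] -0.11761075772460028 402.78379157224526
wrist [ 0.30012936 -0.58059454  0.37337873] [-0.24163594 -0.09454612 -0.96575002] -0.07446908082456188 300.52574574998124
{'t': 0.15, 'q': array([ 1.45723758,  0.50164856, -0.42683858,  1.55123415,  0.22082889,
        1.13830794, -0.21029034]), 'joint_vel': array([-0.00072091, -0.00184933, -0.00290879, -0.00410173,  0.00022525,
        0.00067878,  0.00030368]), 'tau': array([-6.61403188e-03, -5.70042801e+01, -5.82518801e+00, -2.81289446e+01,
        1.06082729e-02,  7.91509578e-03,  2.64395929e-06]), 'position': array([ 0.23899824, -0.60416077,  0.4038781 ]), 'eef_rot': array([-3.08449954e+00, -5.88148571e-01,  4.01496687e-04]), 'force': array([-0.00700782,  0.63389   ,  0.00324822]), 'wrist_torque': array([-0.00272047, -0.01318058,  0.01867927]), 'grasp_force': 0.0, 'width': 0.08547754478974293}
```

View pics/top0.png

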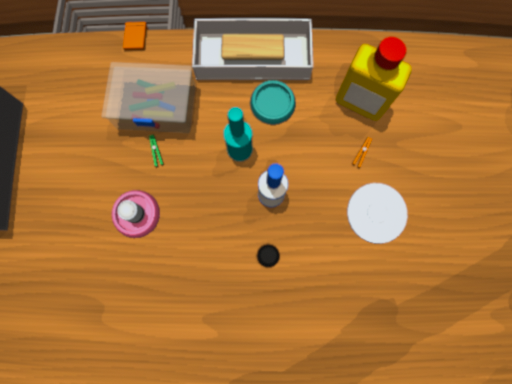

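View pics/scene0.png

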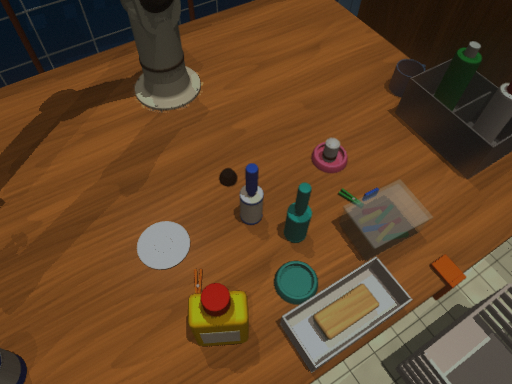

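The pictures show the pink stand with the stopper at top (135,214) / scene (330,156). The roller's blue handle top is at top (275,172) / scene (252,170), and the coaster is at top (377,212) / scene (163,245). The turquoise roller sits beside the real one at top (238,135). Next I measure these.

Run:
```python
from h import *
F={n:grab(n) for n in ['top','scene']}
def comp(m,near):
    n,l,st,c=cv2.connectedComponentsWithStats(m.astype(np.uint8))
    i=min([i for i in range(1,n) if st[i,4]>25],key=lambda i:np.hypot(*(c[i]-near)))
    return l==i,c[i],st[i]
def hull(m):
    p=np.argwhere(m)[:,::-1].astype(np.int32); h=cv2.convexHull(p); return h
near={'top':dict(base=(135,214),co=(377,212),hd=(275,172),st=(129,210),dr=(272,190)),'scene':dict(base=(330,156),co=(163,245),hd=(252,177),st=(332,147),dr=(252,205))}
for n,f in F.items():
    im=f['frame']; hsv=cv2.cvtColor(im,cv2.COLOR_RGB2HSV).astype(int); h,s,v=hsv[...,0],hsv[...,1],hsv[...,2]
    m,c,st=comp(((h>155)&(s>80)&(v>60)),near[n]['base']); H=hull(m)
    e=cv2.fitEllipse(H)
    for z in (0,.022): print(n,'base',c,st,e,z,onplane(f,*e[0],z).round(4))
    grey=(s<90)&(v>60)
    m,c,st=comp(grey&(v>130),near[n]['co']); e=cv2.fitEllipse(hull(m))
    print(n,'coaster',e,onplane(f,*e[0],.005).round(4), st)
    P=np.array([onplane(f,*q,.005) for q in hull(m)[:,0].astype(float)])
    print('  coaster circ',cv2.minEnclosingCircle(P[:,:2].astype(np.float32)))
    m,c,st=comp((h>105)&(h<125)&(s>130)&(v>50),near[n]['hd'])
    print(n,'handle',c,st)
    ys,xs=np.where(m)
    far=[(xs[ys<=r].mean(),r) for r in (st[1]+4,)]
    print('  ',[onplane(f,*p,.205).round(4) for p in far],far)
    m,c,st=comp(grey,near[n]['st']); print(n,'stop',c,st,onplane(f,*c,.074).round(4))
    m,c,st=comp(grey,near[n]['dr']); print(n,'drum',c,st,onplane(f,*c,.05).round(4))
a=cv2.resize(F['top']['frame'][180:245,95:175],None,fx=5,fy=5,interpolation=2)
b=cv2.resize(F['scene']['frame'][125:190,295:375],None,fx=5,fy=5,interpolation=2)
c=cv2.resize(F['top']['frame'][155:220,235:315],None,fx=5,fy=5,interpolation=2)[:,:]
im=np.vstack([np.hstack([a,b])]);cv2.imwrite('pics/crop.png',im[:,:,::-1])
cv2.imwrite('pics/crop2.png',c[:,:,::-1])
```

```text
top base [137.02120974 214.24744698] [ 112  191   47   46 1273] ((135.03579711914062, 213.40484619140625), (46.30554962158203, 47.41498947143555), 49.63738250732422) 0 [0.51   0.2685 0.    ]
top base [137.02120974 214.24744698] [ 112  191   47   46 1273] ((135.03579711914062, 213.40484619140625), (46.30554962158203, 47.41498947143555), 49.63738250732422) 0.022 [0.507  0.2618 0.022 ]
top coaster ((376.908447265625, 212.8335723876953), (59.2764892578125, 61.98374938964844), 139.63247680664062) [ 0.5123 -0.2474  0.005 ] [ 347  183   61   61 2910]
  coaster circ ((0.5129119753837585, -0.24812938272953033), 0.06603774428367615)
top handle [274.42708333 174.96180556] [268 164  15  24 288]
   [array([ 0.5581, -0.0207,  0.205 ])] [(np.float64(275.13461538461536), np.int32(168))]
top stop [128.92920354 210.6659292 ] [117 199  26  24 452] [0.5052 0.2586 0.074 ]
top drum [271.39538043 189.83695652] [258 163  31  45 736] [ 0.5524 -0.0209  0.05  ]
scene base [328.83944154 159.60383944] [312 142  35  31 573] ((329.3383483886719, 156.8604278564453), (30.27704620361328, 35.22955322265625), 102.69855499267578) 0 [0.5061 0.2737 0.    ]
scene base [328.83944154 159.60383944] [312 142  35  31 573] ((329.3383483886719, 156.8604278564453), (30.27704620361328, 35.22955322265625), 102.69855499267578) 0.022 [0.518  0.2596 0.022 ]
scene coaster ((162.95901489257812, 244.6425018310547), (46.20201110839844, 54.14045333862305), 65.82276153564453) [ 0.5156 -0.2473  0.005 ] [ 137  221   53   48 1985]
  coaster circ ((0.5134092569351196, -0.2461780607700348), 0.06487471610307693)
scene handle [251.46808511 168.46808511] [246 164  12  10  94]
   [array([ 0.5549, -0.0203,  0.205 ])] [(np.float64(251.38297872340425), np.int32(168))]
scene stop [332.23444976 146.33971292] [325 138  15  19 209] [0.5216 0.2549 0.074 ]
scene drum [251.3044164  205.16561514] [240 186  24  38 634] [ 0.5541 -0.0182  0.05  ]
```

View pics/crop.png

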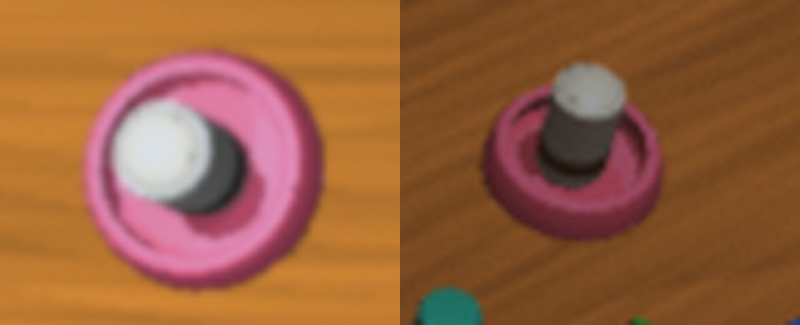

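View pics/crop2.png

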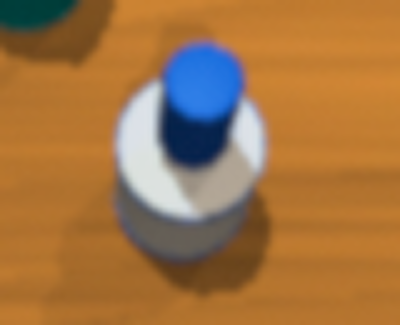

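Crops: the stopper's cap centre is at top (127,209.8) and scene (333,143). The roller handle's top disc is at top (275.8,171.4), and the stopper sits a little left of centre in the well.

Run:
```python
from h import *
F={n:grab(n) for n in ['top','scene']}
def tri(a,b):
    A=[];B=[]
    c1,d1=ray(F['top'],*a);c2,d2=ray(F['scene'],*b);x=np.linalg.lstsq(np.c_[d1,-d2],c2-c1,rcond=None)[0]
    p,q=c1+d1*x[0],c2+d2*x[1];return (p+q)/2,np.linalg.norm(p-q)
print('cap',tri((127,209.8),(333,143)),onplane(F['top'],127,209.8,.07),onplane(F['scene'],333,143,.07))
print('handle',tri((275.8,171.4),(251.4,169)),onplane(F['top'],275.8,171.4,.205),onplane(F['scene'],251.4,168.5,.205))
# base: silhouette = foot circle r52 and rim; predict bbox extents for candidate and solve by least squares on extreme silhouette points
from scipy.optimize import least_squares
obs={'top':[112,191,158,236],'scene':[312,142,346,172]}
def bb(f,x,y,r2):
    P=[proj(f,(x+r*np.cos(a),y+r*np.sin(a),z)) for r,z in((.052,0),(r2,.022)) for a in np.linspace(0,6.28,60)]
    P=np.array(P);return np.r_[P.min(0),P.max(0)]
g=lambda p:np.concatenate([bb(F[n],p[0],p[1],p[2])-np.array(obs[n]) for n in F])
r=least_squares(g,[.512,.265,.048]);print(r.x,r.fun.round(1))
s=state();R=cv2.Rodrigues(s['eef_rot'])[0];print(R.round(4))
for p in ([.51,.26],[.513,-.247],[.556,-.02]): print(np.hypot(*p), R.T@(np.r_[p,0.]-s['position']))
```

```text
cap (array([0.50884007, 0.26676646, 0.06685854]), np.float64(0.003986126561922448)) [0.50743869 0.26385317 0.07      ] [0.5111231  0.26673253 0.07      ]
handle (array([ 0.55396106, -0.02101731,  0.20069686]), np.float64(0.0022667163089092834)) [ 0.55236313 -0.02179049  0.205     ] [ 0.55601059 -0.02100377  0.205     ]
[0.50975672 0.26943544 0.04217185] [-1.  -1.3  0.6  1.8 -1.3  0.   1.2  1.1]
[[ 9.298e-01  3.680e-01 -1.000e-04]
 [ 3.680e-01 -9.298e-01  4.000e-04]
 [ 0.000e+00 -4.000e-04 -1.000e+00]]
0.5724508712544685 [ 0.56990289 -0.70380563  0.40478974]
0.5693663144233245 [ 0.38611603 -0.23128014  0.40457515]
0.5563595959449249 [ 0.50963468 -0.42652648  0.40466521]
```

```bash
python3 -m creep '{"linear":[[0.03,-0.02,-0.015],[0.08,-0.055,-0.025],[0.13,-0.09,-0.025],[0.18,-0.125,-0.025],[0.23,-0.16,-0.025],[0.28,-0.2,-0.025],[0.325,-0.23,-0.025],[0.345,-0.244,-0.025],[0.345,-0.244,-0.025]],"twist":[0,0,0,0,0,0,0,0,0],"fingers":[1,1,1,1,1,1,1,1,1]}' 40
python3 -m creep '{"linear":[[0.01,-0.02,0],[0.035,-0.07,0],[0.06,-0.12,0],[0.09,-0.18,0],[0.12,-0.245,0],[0.15,-0.31,0],[0.18,-0.37,0],[0.21,-0.43,0],[0.225,-0.46,0],[0.226,-0.465,0]],"twist":[0,0,0,0,0,0,0,0,0,0],"fingers":[1,1,1,1,1,1,1,1,1,1]}'
python3 -m creep '{"linear":[[0,0,0],[0,0,0]],"twist":[0,0],"fingers":[1,1]}'
python3 - <<'E'
from h import *
s=state();print(s['position'],s['eef_rot'],s['q'])
f=grab('wrist','w1.png')
for p in ([.509,.266,.068],[.51,.267,.022]): print(proj(f,p))
E
```

```text
t: 1.48
position: [0.4714, -0.2482, 0.43]
eef_rot: [-3.084, -0.596, -0.001]
force: [-0.1, -0.6, -0.5]
width: 0.0856
grasp_force: 0.0
t: 2.72
position: [0.5073, 0.27, 0.4299]
eef_rot: [-3.081, -0.598, 0.0]
force: [0.2, -0.9, -0.4]
width: 0.0853
grasp_force: 0.0
t: 2.98
position: [0.5097, 0.2627, 0.4294]
eef_rot: [3.085, 0.583, -0.001]
force: [-0.3, -0.7, -0.6]
width: 0.0856
grasp_force: 0.0
[0.50974948 0.26273302 0.42941107] [ 3.08525302e+00  5.83019840e-01 -7.43095751e-04] [ 0.11990068  0.42358835 -0.83349697  1.71104398  0.33984069  1.15952309
 -2.00547128]
[248.02117134 172.06217715]
[247.99705606 164.05341232]
```

View pics/w1.png

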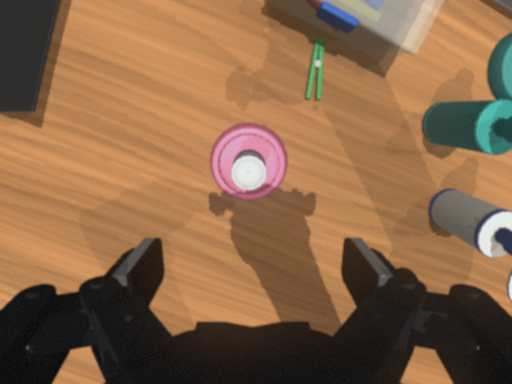

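The wrist view shows the cap at (248.5,172), which matches the prediction of (248,172). I'll descend now and measure the stand from this same frame.

```bash
python3 - <<'E'
from h import *
f=grab('wrist'); im=f['frame'];hsv=cv2.cvtColor(im,cv2.COLOR_RGB2HSV).astype(int)
m=((hsv[...,0]>155)&(hsv[...,1]>80)&(hsv[...,2]>60)).astype(np.uint8)
m[:110]=0;m[210:]=0;m[:,:200]=0;m[:,300:]=0
p=np.argwhere(m)[:,::-1].astype(np.int32);e=cv2.fitEllipse(cv2.convexHull(p));print(e)
for z in(0,.011,.022):print(onplane(f,*e[0],z))
print(onplane(f,248.5,172,.068))
E
python3 -m creep '{"linear":[[0,-0.003,0.02],[0,-0.003,0.06],[0,-0.003,0.1],[0,-0.003,0.14],[0,-0.003,0.17],[0,-0.003,0.2],[0,-0.003,0.215],[0,-0.003,0.224],[0,-0.003,0.224],[0,-0.003,0.224]],"twist":[0,0,0,0,0,0,0,0,0,0],"fingers":[1,1,1,1,1,1,1,1,1,1]}' 40
python3 -m creep '{"linear":[[0,0,0],[0,0,0],[0,0,0],[0,0,0],[0,0,0],[0,0,0],[0,0,0],[0,0,0]],"twist":[0,0,0,0,0,0,0,0],"fingers":[0.5,0.4,0.3,0.3,0.3,0.3,0.3,0.3]}' 40
```

```text
((248.2271728515625, 161.4927215576172), (75.4189224243164, 76.02356719970703), 162.2363739013672)
[0.50997742 0.26684552 0.        ]
[0.51166169 0.26736956 0.011     ]
[0.51334596 0.26789359 0.022     ]
[0.50943611 0.26549437 0.068     ]
t: 4.32
position: [0.5086, 0.2681, 0.2067]
eef_rot: [-3.086, -0.588, -0.003]
force: [-0.7, 0.2, 0.1]
width: 0.0857
grasp_force: 0.0
t: 5.32
position: [0.5084, 0.2677, 0.2063]
eef_rot: [3.086, 0.588, 0.001]
force: [-0.6, -2.1, 6.0]
width: 0.0391
grasp_force: 40.0
```

```bash
python3 -m creep '{"linear":[[0,0,-0.005],[0,0,-0.02],[0,0,-0.05],[0,0,-0.09],[0,0,-0.13],[0,0,-0.17],[0,0,-0.21],[0,0,-0.24],[0,0,-0.25],[0,0,-0.25]],"twist":[0,0,0,0,0,0,0,0,0,0],"fingers":[0.3,0.3,0.3,0.3,0.3,0.3,0.3,0.3,0.3,0.3]}' 50
python3 -m creep '{"linear":[[-0.005,0.013,0],[-0.018,0.047,0],[-0.038,0.1,0],[-0.061,0.16,0],[-0.084,0.22,0],[-0.107,0.28,0],[-0.13,0.34,0],[-0.153,0.4,0],[-0.172,0.45,0],[-0.184,0.4805,0]],"twist":[0,0,0,0,0,0,0,0,0,0],"fingers":[0.3,0.3,0.3,0.3,0.3,0.3,0.3,0.3,0.3,0.3]}'
python3 -m creep '{"linear":[[0,0,0],[0,0,0],[0,0,0]],"twist":[0,0,0],"fingers":[0.3,0.3,0.3]}'
python3 - <<'E'
from h import *
s=state();print(s['position'],s['eef_rot'])
f=grab('scene','s2.png');print(proj(f,[*s['position'][:2],s['position'][2]-.2]),proj(f,[.514,-.247,.005]))
E
```

```text
t: 6.58
position: [0.5079, 0.2677, 0.4558]
eef_rot: [3.086, 0.589, 0.001]
force: [0.5, 0.9, -4.4]
width: 0.039
grasp_force: 50.9
t: 7.82
position: [0.5116, -0.2523, 0.4536]
eef_rot: [-3.087, -0.579, 0.006]
force: [-0.1, 0.4, -3.9]
width: 0.0386
grasp_force: 51.3
t: 8.2
position: [0.5139, -0.2452, 0.4553]
eef_rot: [-3.084, -0.592, 0.001]
force: [-0.2, 0.9, -2.9]
width: 0.0389
grasp_force: 51.3
[ 0.5138628  -0.24520606  0.45534855] [-3.08440163e+00 -5.92024321e-01  7.15174413e-04]
[140.02238379 186.23823185] [162.79268532 244.06312563]
```

View pics/s2.png

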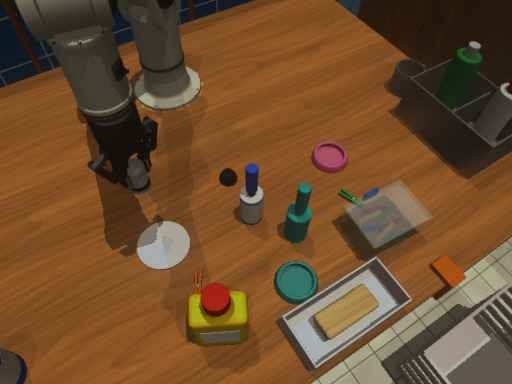

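The stopper hangs upright in the fingers above the coaster, at about (140,183), and the stand is empty. I'll lower it and finish slowly.

```bash
python3 -m creep '{"linear":[[0,0,0.02],[0,0,0.06],[0,0,0.1],[0,0,0.14],[0,0,0.18],[0,0,0.21],[0,0,0.23],[0,0,0.24],[0,0,0.244],[0,0,0.244]],"twist":[0,0,0,0,0,0,0,0,0,0],"fingers":[0.3,0.3,0.3,0.3,0.3,0.3,0.3,0.3,0.3,0.3]}'
python3 -m creep '{"linear":[[0,0,0.001],[0,0,0.002],[0,0,0.003],[0,0,0.004],[0,0,0.005],[0,0,0.005]],"twist":[0,0,0,0,0,0],"fingers":[0.3,0.3,0.3,0.3,0.3,0.3]}'
```

```text
t: 9.5
position: [0.5143, -0.2469, 0.2124]
eef_rot: [3.085, 0.588, 0.002]
force: [-0.7, -0.2, -3.7]
width: 0.0386
grasp_force: 51.3
t: 10.25
position: [0.5138, -0.2467, 0.2066]
eef_rot: [-3.086, -0.588, 0.0]
force: [-0.0, -0.4, -3.0]
width: 0.0388
grasp_force: 51.3
```

```bash
python3 -m creep '{"linear":[[0,0,0.0005],[0,0,0.001],[0,0,0.0015],[0,0,0.0015]],"twist":[0,0,0,0],"fingers":[0.3,0.3,0.3,0.3]}'
```

```text
t: 10.75
position: [0.5139, -0.2467, 0.2054]
eef_rot: [3.086, 0.588, -0.0]
force: [-1.0, 1.0, -0.1]
width: 0.039
grasp_force: 51.5
```

```bash
python3 -m creep '{"linear":[[0,0,0.0005],[0,0,0.0005],[0,0,0.0005],[0,0,0.0005],[0,0,0.0005],[0,0,0.0005],[0,0,0.0005],[0,0,0.0005],[0,0,0.0005]],"twist":[0,0,0,0,0,0,0,0,0],"fingers":[0.3,0.3,0.55,0.7,0.85,1,1,1,1]}'
python3 -m creep '{"linear":[[0,0,-0.01],[0,0,-0.04],[0,0,-0.08],[0,0,-0.12],[0,0,-0.16],[0,0,-0.2],[0,0,-0.23],[0,0,-0.24],[0,0,-0.24]],"twist":[0,0,0,0,0,0,0,0,0],"fingers":[1,1,1,1,1,1,1,1,1]}'
python3 - <<'E'
from h import *
s=state();print(s['position'],s['eef_rot'])
f=grab('wrist','w3.png')
t=grab('top','t3.png')
for q in (f,t): print(proj(q,[.514,-.247,.005]),proj(q,[.514,-.247,.073]),proj(q,[.554,-.021,.205]))
E
```

```text
t: 11.88
position: [0.5139, -0.2467, 0.2047]
eef_rot: [3.086, 0.588, 0.0]
force: [-0.6, -0.5, -1.1]
width: 0.085
grasp_force: 0.0
t: 13.0
position: [0.5138, -0.2466, 0.445]
eef_rot: [3.085, 0.588, 0.001]
force: [0.2, -0.1, -0.5]
width: 0.0853
grasp_force: 0.0
[ 0.51378445 -0.24663016  0.44499537] [3.08518659e+00 5.88345150e-01 8.10254524e-04]
[251.62684605 161.66087498] [251.57773904 170.98355494] [-28.03598148  39.0404222 ]
[376.66792735 212.03924951] [386.8546731  207.15727316] [275.31032145 170.42617695]
```

View pics/w3.png

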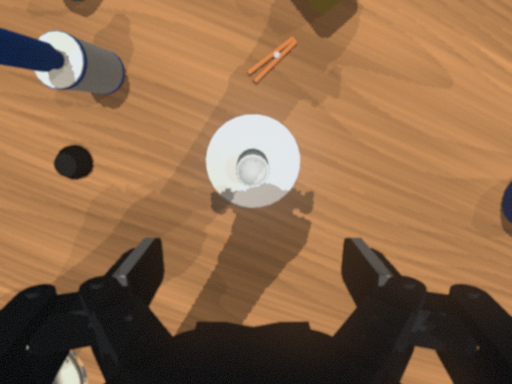

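The stopper stands upright in the middle of the coaster: cap at (252,169), coaster centre at (253,161). Next I move over the roller.

```bash
python3 -m creep '{"linear":[[0.01,-0.016,0],[0.034,-0.055,0],[0.062,-0.1,0],[0.09,-0.145,0],[0.112,-0.181,0],[0.12,-0.195,0],[0.12,-0.195,0],[0.12,-0.195,0]],"twist":[0,0,0,0,0,0,0,0],"fingers":[1,1,1,1,1,1,1,1]}'
python3 - <<'E'
from h import *
s=state();print(s['position'],s['eef_rot'])
f=grab('wrist','w4.png')
R=cv2.Rodrigues(s['eef_rot'])[0]
print(proj(f,[.554,-.021,.205]),proj(f,[.554,-.021,.105]))
hsv=cv2.cvtColor(f['frame'],cv2.COLOR_RGB2HSV).astype(int)
m=((hsv[...,0]>105)&(hsv[...,0]<125)&(hsv[...,1]>130)&(hsv[...,2]>50)).astype(np.uint8)
n,l,st,c=cv2.connectedComponentsWithStats(m)
for i in range(1,n):
  if st[i,4]>60:
    vv=hsv[...,2][l==i]; b=(l==i)&(hsv[...,2]>vv.max()*.6); q=np.argwhere(b)[:,::-1].astype(np.int32);print(c[i],st[i],q.mean(0),cv2.minEnclosingCircle(q),onplane(f,*q.mean(0),.205))
E
```

```text
t: 14.1
position: [0.5535, -0.023, 0.4442]
eef_rot: [3.086, 0.585, -0.002]
force: [0.0, -1.4, -0.3]
width: 0.0852
grasp_force: 0.0
[ 0.55354909 -0.02300664  0.44420534] [ 3.08593951e+00  5.84891203e-01 -1.77891887e-03]
[248.64439479 203.52849136] [249.67893224 175.4073112 ]
[247.86810229 199.95154778] [232 186  35  32 743] [246.57272727 197.05272727] ((248.5, 201.5), 17.39262580871582) [ 0.55800612 -0.01782745  0.205     ]
```

View pics/w4.png

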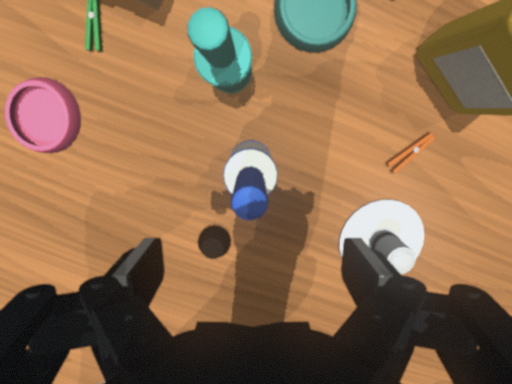

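The handle's top disc is at about (249.5,201), within 2 mm of the prediction. The pink stand is empty at (42,115). I'll descend and grip.

```bash
python3 -m creep '{"linear":[[0.002,-0.001,0.015],[0.002,-0.001,0.045],[0.002,-0.001,0.075],[0.002,-0.001,0.1],[0.002,-0.001,0.113],[0.002,-0.001,0.117],[0.002,-0.001,0.117],[0.002,-0.001,0.117]],"twist":[0,0,0,0,0,0,0,0],"fingers":[1,1,1,1,1,1,1,1]}' 40
python3 -m creep '{"linear":[[0,0,0],[0,0,0],[0,0,0],[0,0,0],[0,0,0],[0,0,0],[0,0,0],[0,0,0],[0,0,0]],"twist":[0,0,0,0,0,0,0,0,0],"fingers":[0.7,0.55,0.45,0.35,0.25,0.15,0.15,0.15,0.15]}' 40
```

```text
t: 15.15
position: [0.5556, -0.0195, 0.3286]
eef_rot: [3.086, 0.588, 0.003]
force: [-0.4, 0.9, -0.2]
width: 0.0854
grasp_force: 0.0
t: 16.27
position: [0.5553, -0.0196, 0.3278]
eef_rot: [3.086, 0.588, 0.001]
force: [0.2, -0.7, 2.2]
width: 0.0269
grasp_force: 39.4
```

```bash
python3 -m creep '{"linear":[[0,0,-0.004],[0,0,-0.015],[0,0,-0.035],[0,0,-0.06],[0,0,-0.08],[0,0,-0.09],[0,0,-0.09],[0,0,-0.09]],"twist":[0,0,0,0,0,0,0,0],"fingers":[0.15,0.15,0.15,0.15,0.15,0.15,0.15,0.15]}'
python3 -m creep '{"linear":[[0.003,-0.01,0],[0.009,-0.04,0],[0.018,-0.08,0],[0.029,-0.125,0],[0.039,-0.17,0],[0.049,-0.215,0],[0.057,-0.25,0],[0.063,-0.275,0],[0.064,-0.283,0],[0.064,-0.283,0]],"twist":[0,0,0,0,0,0,0,0,0,0],"fingers":[0.15,0.15,0.15,0.15,0.15,0.15,0.15,0.15,0.15,0.15]}'
python3 -m creep '{"linear":[[0,0,0],[0,0,0],[0,0,0]],"twist":[0,0,0],"fingers":[0.15,0.15,0.15]}'
python3 - <<'E'
from h import *
s=state();print(s['position'],s['eef_rot'])
t=grab('top');c=grab('scene')
p=s['position'];z=p[2]-.3278
a=[]
for q,pt in ((t,[.511,.267,.01]),(c,[.511,.267,.01])):
    im=q['frame'][:,:,::-1].copy(); x=p.copy()
    print(proj(q,pt),proj(q,[x[0],x[1],z]),proj(q,[x[0],x[1],z+.105]))
    u,v=proj(q,[x[0],x[1],z+.05]).astype(int)
    a.append(cv2.resize(im[max(v-55,0):v+55,max(u-60,0):u+60],(400,366),interpolation=2)); print(u-60,v-55)
cv2.imwrite('pics/c5.png',np.hstack(a))
E
```

```text
t: 17.27
position: [0.5548, -0.0198, 0.4169]
eef_rot: [-3.086, -0.588, 0.002]
force: [0.3, 0.4, -1.3]
width: 0.0268
grasp_force: 39.5
t: 18.52
position: [0.5102, 0.2673, 0.4173]
eef_rot: [3.085, 0.59, -0.001]
force: [-0.3, 0.3, -1.2]
width: 0.027
grasp_force: 39.7
t: 18.9
position: [0.5109, 0.2663, 0.4177]
eef_rot: [3.086, 0.586, 0.0]
force: [0.1, -0.2, -1.4]
width: 0.0269
grasp_force: 39.7
[0.51089084 0.26628653 0.41773635] [3.08608729e+00 5.86181833e-01 2.24020866e-04]
[134.39544819 212.27730607] [122.67717556 206.4941289 ] [102.72069274 196.77388515]
53 147
[329.14589458 156.78759167] [334.19071129 138.1123077 ] [342.17718403 109.55683039]
277 70
```

View pics/c5.png

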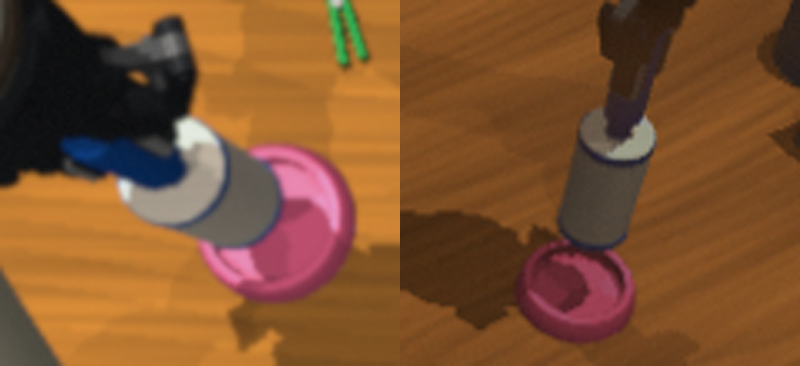

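The roller hangs upright with its underside over the stand, in line with the prediction in both views: in the scene camera the underside is at about (335.5,140) against a predicted (334,138). I'll lower it.

```bash
python3 -m creep '{"linear":[[0,-0.0005,0.01],[0,-0.0005,0.03],[0,-0.0005,0.05],[0,-0.0005,0.065],[0,-0.0005,0.073],[0,-0.0005,0.078],[0,-0.0005,0.078],[0,-0.0005,0.078]],"twist":[0,0,0,0,0,0,0,0],"fingers":[0.15,0.15,0.15,0.15,0.15,0.15,0.15,0.15]}'
python3 -m creep '{"linear":[[0,0,0.001],[0,0,0.002],[0,0,0.003],[0,0,0.004],[0,0,0.005],[0,0,0.005],[0,0,0.005]],"twist":[0,0,0,0,0,0,0],"fingers":[0.15,0.15,0.15,0.15,0.15,0.15,0.15]}'
```

```text
t: 20.0
position: [0.5106, 0.2678, 0.3403]
eef_rot: [-3.086, -0.588, -0.002]
force: [-0.3, -0.1, -1.2]
width: 0.0271
grasp_force: 39.7
t: 20.88
position: [0.5104, 0.2676, 0.3347]
eef_rot: [-3.086, -0.588, -0.0]
force: [-0.1, 0.2, -1.9]
width: 0.0269
grasp_force: 39.7
```

```bash
python3 -m creep '{"linear":[[0,0,0.0005],[0,0,0.001],[0,0,0.0015],[0,0,0.0015],[0,0,0.0015]],"twist":[0,0,0,0,0],"fingers":[0.15,0.15,0.15,0.15,0.15]}'
```

```text
t: 21.5
position: [0.5105, 0.2677, 0.3339]
eef_rot: [3.086, 0.588, 0.002]
force: [-0.9, -0.8, 5.4]
width: 0.0273
grasp_force: 40.3
```

Contact: the force rose to +5.4 N at the expected height. I'll release and check.

```bash
python3 -m creep '{"linear":[[0,0,0],[0,0,0],[0,0,0],[0,0,0],[0,0,0],[0,0,0],[0,0,0],[0,0,0]],"twist":[0,0,0,0,0,0,0,0],"fingers":[0.4,0.55,0.7,0.85,1,1,1,1]}'
python3 -m creep '{"linear":[[0,0,-0.01],[0,0,-0.03],[0,0,-0.06],[0,0,-0.08],[0,0,-0.1],[0,0,-0.1],[0,0,-0.1]],"twist":[0,0,0,0,0,0,0],"fingers":[1,1,1,1,1,1,1]}'
python3 - <<'E'
from h import *
c=grab('scene'); w=grab('wrist')
print(proj(c,[.511,.267,.211]),proj(c,[.511,.267,.01]),proj(w,[.511,.267,.211]),proj(w,[.511,.267,.111]))
im=c['frame'][:,:,::-1]
cv2.imwrite('pics/c6.png',np.hstack([cv2.resize(im[60:190,270:390],(396,429),interpolation=2),cv2.resize(w['frame'][60:260,160:345,::-1],(396,429),interpolation=2)]))
E
```

```text
t: 22.5
position: [0.5104, 0.2676, 0.3332]
eef_rot: [3.086, 0.588, 0.0]
force: [-0.2, -1.1, -0.1]
width: 0.0852
grasp_force: 0.0
t: 23.38
position: [0.5102, 0.2672, 0.4326]
eef_rot: [3.086, 0.588, -0.001]
force: [-0.3, 0.1, -0.1]
width: 0.0855
grasp_force: 0.0
[343.78175507 104.65088873] [329.14589458 156.78759167] [251.68668237 211.89225172] [251.81196131 179.37956025]
```

View pics/c6.png

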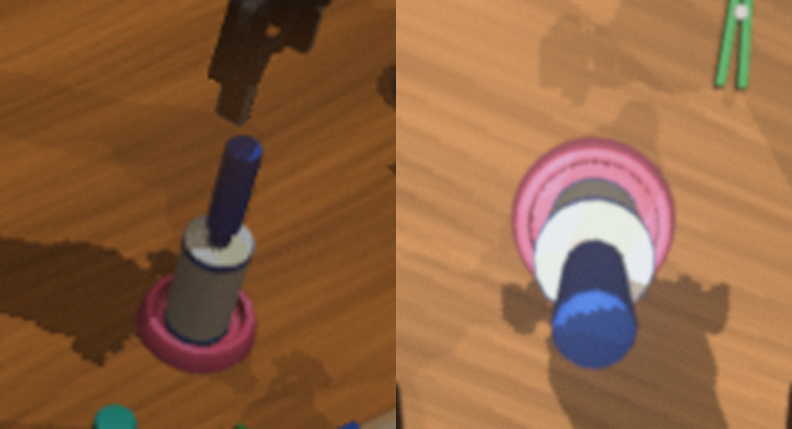

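The roller stands upright in the well: handle top at crop (243,150), drum inside the pink rim centred near (197,320), gripper clear above it. I'm handing in.

```bash
python3 -c "from station import close_job; print(close_job())"
```

```text
the job is handed in; nothing more can be done
None
```

The chrome stopper stands upright on the white coaster and the lint roller stands handle up in the pink stand, both set down and let go; I handed the job in at about 23.5 s, and no verdict came back.

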